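# Set out the tooling slab

## Task

Set out the marble slab for the next tooling job: stand the brass weight on the middle of the round plywood pattern, stand the jar on the slab midway between the two patterns, and put the wax tin squarely on top of the jar's lid. Lay the sharpening stone flat on the slab in front of the square pattern (on the robot's side), centred on it, lengthwise along its edge, with a gap of about 30 mm. Leave everything upright and at rest, and do not disturb the maul, the stamp block or the bottle.

Things in the scene. Friction and masses are not known exactly. Their poses are not given: they have to be found in the camera images.
- slab: White marble tooling slab on a thin black rubber mat, fixed to the bench; 260 mm (its x) by 340 mm (its y), top face 40 mm above the bench. Origin: centre of the underside, on the bench. x points away from the robot, y to the robot's left (turned by up to 0.12 rad), z up. Its place varies.
- round_pattern: Round plywood pattern, 70 mm diameter, 5 mm thick, pinned to the top of the slab (does not move). Origin: centre of its underside, on the slab's top. Its x axis points away from the robot and is square to the line joining the centres of the two patterns; its y axis lies along that line, to the robot's left. It may be the left or the right one of the two.
- square_pattern: Square plywood pattern, 70 by 70 mm, 5 mm thick, pinned to the top of the slab (does not move). Origin: centre of its underside, on the slab's top. Its axes are parallel to those of the round pattern and to its own edges: x away from the robot, y to the robot's left along the line joining the two patterns' centres, which are 180 mm apart.
- weight: Brass hold-down weight, about 0.5 kg: plain round body 50 mm diameter and 30 mm high, a neck of 18 mm diameter, and a round knob of 24 mm diameter from 42 to 60 mm above the underside (grip it there). Stands upright. Origin: centre of the underside; z up.
- jar: Squat amber glass jar of edge paste with a flat black screw lid, 55 mm high over all, about 0.16 kg; glass 52 mm diameter up to 40 mm, lid 53 mm diameter from 43 to 55 mm. Stands upright. Origin: centre of the underside; z up.
- tin: Small flat round wax tin of bare metal, 20 mm high, about 0.06 kg; 44 mm diameter, its lid (top 7 mm) 46 mm diameter. Lies flat, lid up. Origin: centre of the underside; z up.
- whetstone: Sharpening stone: a grey stone on a dark wooden base, 36 mm wide (its x) by 110 mm long (its y) by 20 mm high, about 0.14 kg; the stone part (upper 10 mm) is 34 by 104 mm. Lies flat, stone up. Origin: centre of the underside; x across, y along its length, z up. Either end may face either way.
- maul: Bystander, to be left alone: a maul lying on the bench beyond the slab, 210 mm long, pale head 46 mm thick, dark handle. Origin: on the bench under its middle; y runs along the handle towards the head.
- stamp_block: Bystander, to be left alone: wooden block 60 by 120 by 30 mm with two rows of steel stamping tools standing in it, up to 80 mm high. Stands at the far left or far right corner. Origin: centre of the underside.
- dye_bottle: Bystander, to be left alone: white bottle with a black cap, 48 mm diameter, 100 mm high. Stands at the far left or far right corner. Origin: centre of the underside.
Not all that is in view belongs to the job. What is meant by the jar is not blue, purple or turquoise, and is the larger of those in its own colour.

How it is judged (in metres and radians):
At the end, for the whole second after the job is handed in: Released, upright, at rest: weight within 12 mm of the round pattern's centre; jar on the slab, under 102 mm from each pattern's centre, within 15 mm of their line; tin on the jar, 10 mm; stone flat on the slab before the square pattern, gap 15-45 mm, centred to 15 mm, parallel to 0.2 rad (horizontal distance between weight and round_pattern below 0.012 m and z of weight in the frame of round_pattern between 0 and 0.01 m and horizontal distance between jar and round_pattern below 0.102 m and horizontal distance between jar and square_pattern below 0.102 m and x of jar in the frame of square_pattern between -0.015 and 0.015 m and z of jar in the frame of slab between 0.036 and 0.044 m and horizontal distance between tin and jar below 0.01 m and z of tin in the frame of jar between 0.051 and 0.059 m and x of whetstone in the frame of square_pattern between -0.098 and -0.068 m and y of whetstone in the frame of square_pattern between -0.015 and 0.015 m and angle between the y axis of whetstone and the y axis of square_pattern, either way round below 0.2 rad and z of whetstone in the frame of slab between 0.036 and 0.044 m and angle between each of weight, jar, tin, whetstone's own z axis and vertical below 0.1 rad and linear speed of each of weight, jar, tin, whetstone below 0.02 m/s and angular speed of each of weight, jar, tin, whetstone below 0.2 rad/s); the robot touches nothing.
It fails at once if a bystander (maul, stamp block, bottle) is moved by more than 20 mm (distance of any of maul, stamp_block, dye_bottle from where it was at the start of the episode above 0.02 m).
It also fails if it takes over 112 s, if anything falls off the work surface, if the arm or the gripper's body presses on something with over 40 N, if the wrist force passes 120 N, or if a joint passes its speed limit or range.

## Robot

A 7-joint arm with a two-finger parallel gripper is mounted at the origin on the work surface. World frame = base frame: x ahead of the robot, y to its left, z up, the work surface at z = 0. Lengths are in m, angles in degrees, forces in N, time in s.
With the tool pointing down it reaches from about 0.4 to 0.925 m from the base axis. Payload 5.6 kg.
Tool frame: the origin (TCP) lies midway between the tips of the shut fingers; the grasp point (between the pads) lies 19 mm behind it; z points along the fingers, y is the direction in which the jaws open and shut (so a half turn about z gives the same grasp; the last joint's range is limited). The gripper opens to 85 mm and grips with 20 to 120 N. Pads are 22 mm wide; open, the fingers measure 114 mm over their backs; the gripper's body (76 mm by 85 mm) begins 54 mm behind the grasp point. The pads swing forward as they close: fully open they stand 13 mm farther back than shut.
Start: joints at [62.911, 26.786, -0.665, 91.828, 0.344, 61.387, -3.226], TCP at [0.271, -0.591, 0.231] pointing down, gripper open.
Joint ranges: [-144.91, 144.91], [-17.63, 115.5], [-89.93, 88.59], [15.96, 139.68], [-74.01, 254.01], [8.47, 105.57], [-167.45, 167.45]. Speed limits (degrees/s): [147.25, 147.25, 180, 180, 180, 180, 180].

## Interface

Orientations are given as [roll, pitch, yaw] about the fixed x, y, z axes, in that order (R = Rz(yaw) Ry(pitch) Rx(roll)).
In Python, from cell import arm gives the robot as it stands.
- The arm moves only by the tool move_arm, never from a script. Its argument "targets" is a list of rows, each a list of 3 entries, a list of its own where there are three numbers: the opening, from -1 (shut) to 1 (fully open), so that 0 is half open, then the shift along the tool's x, y, z in m, then the turn, a rotation vector about the tool's x, y, z in rad. A call has 1 to 12 rows; each row is the pose to reach, as a shift and turn from the pose commanded when the call began, along the tool's axes at that moment; what a row does not reach only later rows make up. A row lasts 1/8 s, in which the tool goes at most 62.5 mm and 10.7 degrees, less where a joint would pass 70% of its speed; a pose out of reach is approached as far as the arm can. A call with a gripper value outside its range is refused whole. The fingers move at their own pace and stop on an object; the grip force is fixed at half the most. Time passes only in rows, so rows that repeat a pose let the fingers close. It gives the time, the measured TCP pose, the force and the opening at its end, in the units of the state.
- arm.get_state(): the state, without advancing time (a new reading comes with each control period).
- arm.grab_frame(name): name is "side" or "top" or "wrist"; returns the picture (420x560x3 uint8, red, green, blue); there is no depth.
- arm.camera_model(name): a dict with "intrinsics" (3x3 intrinsics, pixels), "D" ([k1, k2, p1, p2, k3] as OpenCV has them; the pictures are not rectified), "rvec" (rotation vector, rad) and "tvec" (3), from world to camera coordinates, as OpenCV has them; the wrist camera has in their place "hand_eye" (4x4, takes a point from camera to tool coordinates, whose origin is the TCP and whose axes are the flange's). Camera axes: x right, y down, z forward; pixel columns grow to the right and rows downward; lengths in m; the calibration is good to about 2 mm. A picture is of the moment at which its call begins: read the wrist's pose just before it. camera_model takes no time and is no camera call.
- arm.finish_job(): hands the job in, once; it reports no verdict.
The state is a dict: "t": time; "joints": joint angles; "joint_vel": joint speeds; "joint_efforts": joint torques, N m; "tool_pos": TCP position; "eef_rot": TCP orientation; "ft_force": force on the tool from outside, world axes, zero at the start; "torque": the same for the moment, N m; "width": finger opening in m.
Only numpy, scipy, OpenCV 4.12 (cv2) and the standard library are available. Lean on these libraries where they do the work, as an engineer would, in place of code of your own. Each camera call takes 0.05 s, during which the arm holds its last target. There are 200 camera calls.

## Working session

There is one attempt and no reset: what is moved stays moved. The work goes in short steps, Python scripts to look and compute and a tool call to move; the robot and the scene stay as the last step left them, time stands still between calls to the robot, and variables do not carry over. Pictures are saved under pics/ and viewed, about 12 in all and at most 16, crops included, and the job is handed in when it is done.

Besides the shell and the picture viewer there is one more tool, called as name([rows], argument=value, ...), one row to a line, values as JSON. move_arm: Moves the arm, as the interface text tells. Its arguments: {"type":"object","properties":{"targets":{"type":"array","items":{"type":"array"}}},"required":["targets"]}

```bash
mkdir -p pics; ls; python3 - <<'E'
from cell import arm
import cv2
print(arm.get_state())
for n in ("top","side"):
    f=arm.grab_frame(n); cv2.imwrite(f"pics/{n}0.png",f[:,:,::-1]); m=arm.camera_model(n); print(n,m)
print(arm.camera_model("wrist"))
E
```

```text
pics
{'t': 0.0, 'joints': array([62.91135727, 26.83714903, -0.66443142, 91.88285174,  0.34387908,
       61.38603346, -3.22459439]), 'joint_vel': array([ 0.04413001, -0.00117262,  0.03894   ,  0.02157421,  0.04599566,
        0.05912928,  0.0078642 ]), 'joint_efforts': array([ 3.35300601e-04, -5.32380974e+01,  2.19876826e-02, -2.51301026e+01,
        1.15254879e-02,  7.72624713e-03,  2.16351771e-05]), 'tool_pos': array([ 0.27053345, -0.59039476,  0.23031136]), 'eef_rot': array([-1.79896204e+02,  7.47390379e-03,  2.46221619e+01]), 'ft_force': array([ 0.84049106, -0.6708374 , -0.22696889]), 'torque': array([0.03471651, 0.02795652, 0.06836299]), 'width': 0.08515242833309045}
top {'intrinsics': array([[398.52620903,   0.        , 286.60568739],
       [  0.        , 398.52620903, 207.64186807],
       [  0.        ,   0.        ,   1.        ]]), 'D': array([-0.10621833,  0.        ,  0.        ,  0.        ,  0.        ]), 'rvec': array([ 2.16702087, -2.02540565,  0.22831087]), 'tvec': array([-0.06616573,  0.58251901,  1.04512567])}
side {'intrinsics': array([[451.42076759,   0.        
[... 211 characters left out ...]
ay([ 0.64504814, -2.61526676,  1.15281643]), 'tvec': array([0.5026888 , 0.25396584, 0.76800114])}
{'intrinsics': array([[347.44073575,   0.        , 280.66958795],
       [  0.        , 347.44073575, 208.89104088],
       [  0.        ,   0.        ,   1.        ]]), 'D': array([-0.02184059,  0.        ,  0.        ,  0.        ,  0.        ]), 'hand_eye': array([[-5.71650706e-04, -9.55993944e-01, -2.93385843e-01,
         7.57204601e-02],
       [ 9.99999762e-01, -4.32868593e-04, -5.37963302e-04,
        -6.46715506e-04],
       [ 3.87292142e-04, -2.93386080e-01,  9.55993963e-01,
        -1.43399863e-01],
       [ 0.00000000e+00,  0.00000000e+00,  0.00000000e+00,
         1.00000000e+00]])}
```

View pics/top0.png

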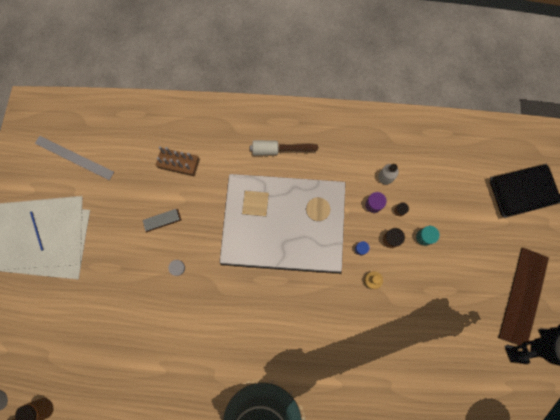

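View pics/side0.png

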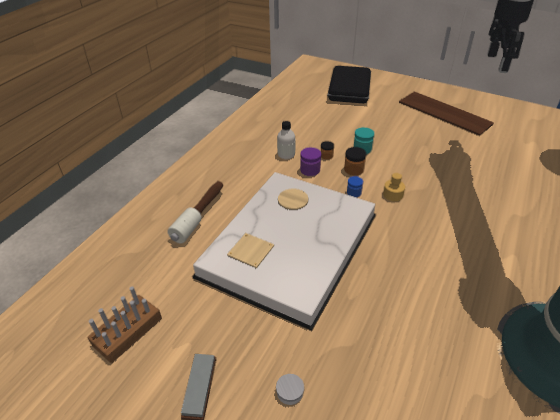

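```bash
cat > h.py <<'E'
import numpy as np, cv2
from cell import arm
from scipy.spatial.transform import Rotation as Ro
def ray(n,px,st=None):
    m=arm.camera_model(n); p=cv2.undistortPoints(np.array([[px]],float),m["intrinsics"],m["D"])[0,0]
    d=np.array([p[0],p[1],1.])
    if n!="wrist":
        R=cv2.Rodrigues(np.array(m["rvec"]))[0]; return -R.T@m["tvec"],R.T@d
    H=m["hand_eye"]; R=Ro.from_euler("xyz",st["eef_rot"],degrees=True).as_matrix()
    return np.array(st["tool_pos"])+R@H[:3,3], R@H[:3,:3]@d
def plane(n,px,z,st=None):
    o,d=ray(n,px,st); return o+d*(z-o[2])/d[2]
def tri(rs):
    A=0;b=0
    for o,d in rs:
        d=d/np.linalg.norm(d);P=np.eye(3)-np.outer(d,d);A=A+P;b=b+P@o
    x=np.linalg.solve(A,b)
    return x,[float(np.linalg.norm(np.cross(x-o,d/np.linalg.norm(d)))) for o,d in rs]
def go(pos,yaw,st=None):
    "shift and turn in tool axes to TCP pos, tool down with yaw (deg)"
    st=st or arm.get_state(); R=Ro.from_euler("xyz",st["eef_rot"],degrees=True)
    r=R.inv()*Ro.from_euler("xyz",[180,0,yaw],degrees=True)
    return np.round(R.inv().apply(np.array(pos)-st["tool_pos"]),4),np.round(r.as_rotvec(),4)
E
python3 - <<'E'
from h import *
np.set_printoptions(precision=4,suppress=True)
P=dict(round=((318.5,209.5),(293.5,199)),square=((255.5,204),(251,250)),knob=((375,280),(396,177)),jar=((394,238),(356,155)),
 tin=((177,268),(290,383)),stone=((161.5,220.5),(200,382)),bottle=((393,168),(286,126)),block=((178,162),(124,325)),sjar=((401,209),(327,146)),blue=((362,248),(355,182)),purple=((376,202),(311,154)),turq=((429,235),(364,134)),maulhead=((264,148),(185,224)),slabFL=((230,176),(0,0)),slabNR=((342,270),(0,0)))
for k,(a,b) in P.items():
    if b[0]: x,e=tri([ray("top",a),ray("side",b)]); print(k,x,np.round(e,4), np.hypot(*x[:2]).round(3))
    else: print(k,plane("top",a,.04))
E
```

```text
round [ 0.5928 -0.1174  0.0398] [0.0004 0.0004] 0.604
square [0.5973 0.0637 0.0402] [0.0011 0.0011] 0.601
knob [ 0.4037 -0.2799  0.0573] [0.0014 0.0014] 0.491
jar [ 0.5236 -0.3329  0.0486] [0.0009 0.0009] 0.621
tin [0.4012 0.2727 0.0219] [0.0016 0.0016] 0.485
stone [0.5346 0.3375 0.0159] [0.0006 0.0006] 0.632
bottle [ 0.7159 -0.3185  0.0881] [0.0006 0.0006] 0.784
block [0.7186 0.3129 0.0172] [0.0026 0.0026] 0.784
sjar [ 0.6125 -0.3563  0.0344] [0.0013 0.0013] 0.709
blue [ 0.4917 -0.2458  0.0347] [0.0009 0.0009] 0.55
purple [ 0.6236 -0.2788  0.0534] [0.0015 0.0015] 0.683
turq [ 0.5385 -0.433   0.0498] [0.0012 0.0012] 0.691
maulhead [0.7736 0.0543 0.0279] [0.0006 0.0006] 0.775
slabFL [0.6751 0.145  0.04  ]
slabNR [ 0.4252 -0.1913  0.04  ]
```

```bash
python3 - <<'E'
from h import *
print(go([.46,-.30,.22],55))
E
```

```text
(array([ 0.2932, -0.1851,  0.0107]), array([-1.600e-03, -3.000e-04, -5.302e-01]))
```

move_arm([
  [1, [0.293, -0.185, 0.011], [0, 0, -0.53]],
  [1, [0.293, -0.185, 0.011], [0, 0, -0.53]],
  [1, [0.293, -0.185, 0.011], [0, 0, -0.53]],
  [1, [0.293, -0.185, 0.011], [0, 0, -0.53]],
  [1, [0.293, -0.185, 0.011], [0, 0, -0.53]],
  [1, [0.293, -0.185, 0.011], [0, 0, -0.53]],
  [1, [0.293, -0.185, 0.011], [0, 0, -0.53]],
  [1, [0.293, -0.185, 0.011], [0, 0, -0.53]],
])

```text
t: 1.1
tool_pos: [0.4595, -0.3014, 0.22]
eef_rot: [-180.0, 0.0, 54.9]
ft_force: [0.1, -1.0, -0.3]
width: 0.0858
```

```bash
cat >> h.py <<'E'
def snap(name):
    st=arm.get_state(); f=arm.grab_frame("wrist"); cv2.imwrite(f"pics/{name}.png",f[:,:,::-1]); np.save(f"pics/{name}.npy",st,allow_pickle=True)
    return st,f
def proj(st,p):
    m=arm.camera_model("wrist"); H=m["hand_eye"]; T=np.eye(4); T[:3,:3]=Ro.from_euler("xyz",st["eef_rot"],degrees=True).as_matrix(); T[:3,3]=st["tool_pos"]
    q=np.linalg.inv(T@H)@np.r_[p,1]
    return cv2.projectPoints(q[:3].reshape(1,1,3),np.zeros(3),np.zeros(3),m["intrinsics"],m["D"])[0].ravel()
E
python3 - <<'E'
from h import *
st,f=snap("w1"); print(st["tool_pos"],st["eef_rot"],st["ft_force"])
print(proj(st,[.404,-.28,.055]),proj(st,[.524,-.333,.053]))
E
```

```text
[ 0.45945191 -0.30144367  0.22001323] [-1.79970798e+02  4.30360755e-02  5.49358334e+01] [ 0.06281277 -1.02469588 -0.32962495]
[218.71661866 204.28230016] [359.07598001 176.6612541 ]
```

View pics/w1.png

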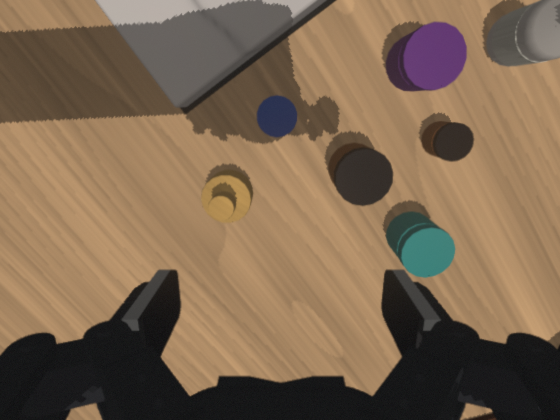

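```bash
cat >> h.py <<'E'
def circ(f,c,r,z,st,off=1.0,**kw):
    "Hough circle near pixel c, radius r px -> (pix, r), world point"
    g=cv2.medianBlur(cv2.cvtColor(f,cv2.COLOR_RGB2GRAY),3); x0,y0=[int(max(v-2*r-8,0)) for v in c]
    s=cv2.resize(g[y0:y0+int(4*r+16),x0:x0+int(4*r+16)],None,fx=4,fy=4,interpolation=cv2.INTER_CUBIC)
    h=cv2.HoughCircles(s,cv2.HOUGH_GRADIENT,1,40,param1=kw.get("p1",60),param2=12,minRadius=int(4*r*.88),maxRadius=int(4*r*1.12))
    out=[]
    if h is not None:
        for q in h[0][:3]:
            px=(q[0]/4+x0-.375,q[1]/4+y0-.375); out.append((np.round(px,1),round(float(q[2]/4),1),plane("wrist",px,z,st).round(4)))
    return out
E
python3 - <<'E'
from h import *
st=np.load("pics/w1.npy",allow_pickle=True).item(); f=cv2.imread("pics/w1.png")[:,:,::-1].copy()
print("knob",circ(f,(222,207),14,.06,st)); print("body",circ(f,(228,198),26,.03,st)); print("jar",circ(f,(363,176),29.5,.055,st))
E
```

```text
knob [(array([220.8, 208.2], dtype=float32), 12.5, array([ 0.4048, -0.2834,  0.06  ]))]
body [(array([224.5, 200.8], dtype=float32), 26.0, array([ 0.403 , -0.2837,  0.03  ])), (array([226. , 190.2], dtype=float32), 26.5, array([ 0.4108, -0.2761,  0.03  ]))]
jar [(array([362. , 174.8], dtype=float32), 30.3, array([ 0.5269, -0.3324,  0.055 ])), (array([351.5, 160.2], dtype=float32), 29.6, array([ 0.5261, -0.3158,  0.055 ]))]
```

```bash
python3 - <<'E'
from h import *
print(go([.4045,-.2835,.22],55),go([.4045,-.2835,.032],55))
E
```

```text
(array([-0.0164, -0.0553,  0.0001]), array([-0.0005,  0.0008, -0.0023])) (array([-0.0162, -0.0552,  0.1881]), array([-0.0005,  0.0008, -0.0023]))
```

move_arm([
  [1, [-0.016, -0.055, 0.03], [0, 0, 0]],
  [1, [-0.016, -0.055, 0.09], [0, 0, 0]],
  [1, [-0.016, -0.055, 0.13], [0, 0, 0]],
  [1, [-0.016, -0.055, 0.16], [0, 0, 0]],
  [1, [-0.016, -0.055, 0.188], [0, 0, 0]],
  [1, [-0.016, -0.055, 0.188], [0, 0, 0]],
  [-1, [-0.016, -0.055, 0.188], [0, 0, 0]],
  [-1, [-0.016, -0.055, 0.188], [0, 0, 0]],
  [-1, [-0.016, -0.055, 0.188], [0, 0, 0]],
  [-1, [-0.016, -0.055, 0.188], [0, 0, 0]],
  [-1, [-0.016, -0.055, 0.188], [0, 0, 0]],
  [-1, [-0.016, -0.055, 0.188], [0, 0, 0]],
])

```text
t: 2.65
tool_pos: [0.406, -0.2824, 0.0332]
eef_rot: [180.0, 0.0, 55.0]
ft_force: [-1.7, 0.8, 6.8]
width: 0.0219
```

```bash
python3 - <<'E'
from h import *
s=arm.get_state(); print(s["tool_pos"],s["width"],s["eef_rot"],s["ft_force"])
E
```

```text
[ 0.40604216 -0.28241739  0.03322408] 0.021870634943776116 [1.79953740e+02 2.21854780e-02 5.49874758e+01] [-1.73760606  0.81175817  6.78559616]
```

```bash
python3 - <<'E'
from h import *
print(go([.50,-.03,.25],0))
E
```

```text
(array([ 0.2606, -0.0677, -0.2169]), array([ 9.000e-04, -0.000e+00,  9.597e-01]))
```

move_arm([
  [-1, [0, 0, -0.04], [0, 0, 0]],
  [-1, [0, 0, -0.1], [0, 0, 0]],
  [-1, [0, 0, -0.15], [0, 0, 0]],
  [-1, [0.03, -0.01, -0.2], [0, 0, 0.15]],
  [-1, [0.08, -0.02, -0.217], [0, 0, 0.32]],
  [-1, [0.13, -0.034, -0.217], [0, 0, 0.48]],
  [-1, [0.18, -0.048, -0.217], [0, 0, 0.64]],
  [-1, [0.22, -0.058, -0.217], [0, 0, 0.8]],
  [-1, [0.26, -0.068, -0.217], [0, 0, 0.96]],
  [-1, [0.26, -0.068, -0.217], [0, 0, 0.96]],
  [-1, [0.26, -0.068, -0.217], [0, 0, 0.96]],
  [-1, [0.26, -0.068, -0.217], [0, 0, 0.96]],
])

```text
t: 4.15
tool_pos: [0.4987, -0.0315, 0.2489]
eef_rot: [180.0, 0.1, -0.1]
ft_force: [-0.0, 0.1, -4.6]
width: 0.022
```

```bash
python3 - <<'E'
from h import *
st,f=snap("w2"); print(st["tool_pos"],st["eef_rot"],st["ft_force"],st["width"])
print(proj(st,[.593,-.117,.045]),proj(st,[.597,.064,.045]))
E
```

```text
[ 0.49871363 -0.03147491  0.24892681] [ 1.79970802e+02  5.53941317e-02 -9.75015466e-02] [-0.0444673   0.10990612 -4.64054466] 0.021972012234512936
[372.15866222  81.27594896] [179.99897182  77.2784201 ]
```

View pics/w2.png

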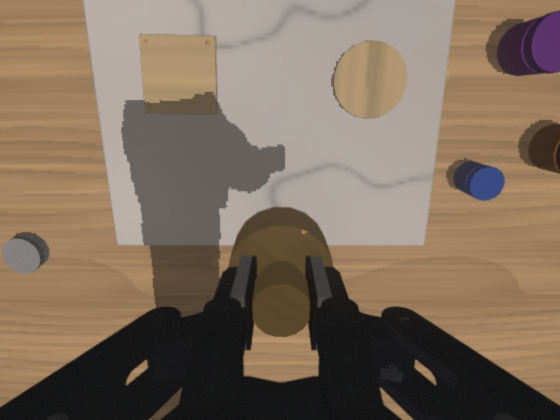

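```bash
python3 - <<'E'
from h import *
np.set_printoptions(precision=4,suppress=True)
st=np.load("pics/w2.npy",allow_pickle=True).item(); f=cv2.imread("pics/w2.png")
s=cv2.cvtColor(f,cv2.COLOR_BGR2HSV)[:,:,1]; m=(s>70).astype(np.uint8); m[:,:110]=0;m[:,425:]=0;m[150:]=0
m=cv2.morphologyEx(m,cv2.MORPH_CLOSE,np.ones((5,5)))
C=[]
for c in sorted([c for c in cv2.findContours(m,0,1)[0] if cv2.contourArea(c)>500],key=lambda c:c[:,0,0].mean()):
    W=np.array([plane("wrist",p[0],.045,st) for p in c])[:,:2]
    r=cv2.minAreaRect((W*1000).astype(np.float32)); e=cv2.minEnclosingCircle((W*1000).astype(np.float32)); print(r,e)
    C.append(np.array(r[0])/1000)
if len(C)==2:
    v=C[0]-C[1]; print(np.linalg.norm(v),np.degrees(np.arctan2(-v[0],v[1])),"yaw of pattern frame")
E
```

```text
((599.2340087890625, 64.96226501464844), (69.6199951171875, 69.08199310302734), 88.37396240234375) ((599.425537109375, 64.72161102294922), 48.10970687866211)
((594.0899658203125, -114.45503997802734), (67.6402359008789, 68.8406753540039), 0.03416509926319122) ((594.040283203125, -114.548828125), 34.617252349853516)
0.17949103183418158 -1.642267636280519 yaw of pattern frame
```

```bash
python3 - <<'E'
from h import *
print(go([.595,-.1147,.13],0),go([.595,-.1147,.079],0))
E
```

```text
(array([0.0964, 0.0831, 0.119 ]), array([ 0.0004,  0.0006, -0.0019])) (array([0.0964, 0.083 , 0.17  ]), array([ 0.0004,  0.0006, -0.0019]))
```

move_arm([
  [-1, [0.04, 0.035, 0.02], [0, 0, 0]],
  [-1, [0.08, 0.07, 0.06], [0, 0, 0]],
  [-1, [0.096, 0.083, 0.11], [0, 0, 0]],
  [-1, [0.096, 0.083, 0.14], [0, 0, 0]],
  [-1, [0.096, 0.083, 0.14], [0, 0, 0]],
  [-1, [0.096, 0.083, 0.14], [0, 0, 0]],
])

```text
t: 4.95
tool_pos: [0.5962, -0.1135, 0.1107]
eef_rot: [180.0, -0.1, -0.0]
ft_force: [0.5, -0.6, -3.8]
width: 0.0217
```

```bash
python3 - <<'E'
from h import *
st=arm.get_state(); print(st["tool_pos"]); print(go([.595,-.1147,.079],0,st))
E
```

```text
[ 0.59619281 -0.11353204  0.11069767]
(array([-0.0013,  0.0012,  0.0317]), array([ 0.0003, -0.0022, -0.0005]))
```

move_arm([
  [-1, [-0.001, 0.001, 0.01], [0, 0, 0]],
  [-1, [-0.001, 0.001, 0.02], [0, 0, 0]],
  [-1, [-0.001, 0.001, 0.026], [0, 0, 0]],
  [-1, [-0.001, 0.001, 0.03], [0, 0, 0]],
  [-1, [-0.001, 0.001, 0.031], [0, 0, 0]],
  [-1, [-0.001, 0.001, 0.031], [0, 0, 0]],
])

```text
t: 5.7
tool_pos: [0.5945, -0.1142, 0.0784]
eef_rot: [180.0, -0.0, -0.0]
ft_force: [0.1, 0.4, -3.7]
width: 0.0218
```

move_arm([
  [-1, [0, 0, 0.001], [0, 0, 0]],
  [-1, [0, 0, 0.001], [0, 0, 0]],
  [-1, [0, 0, 0.002], [0, 0, 0]],
  [-1, [0, 0, 0.002], [0, 0, 0]],
])

```text
t: 6.2
tool_pos: [0.5947, -0.1141, 0.0783]
eef_rot: [180.0, -0.1, -0.0]
ft_force: [-6.2, 1.4, 12.2]
width: 0.0222
```

move_arm([
  [1, [0, 0, -0.001], [0, 0, 0]],
  [1, [0, 0, -0.001], [0, 0, 0]],
  [1, [0, 0, -0.001], [0, 0, 0]],
  [1, [0, 0, -0.001], [0, 0, 0]],
  [1, [0, 0, -0.04], [0, 0, 0]],
  [1, [0, 0, -0.09], [0, 0, 0]],
  [1, [-0.02, 0.04, -0.11], [0, 0, 0.15]],
  [1, [-0.05, 0.09, -0.11], [0, 0, 0.3]],
  [1, [-0.08, 0.14, -0.11], [0, 0, 0.436]],
  [1, [-0.122, 0.193, -0.11], [0, 0, 0.436]],
  [1, [-0.122, 0.193, -0.11], [0, 0, 0.436]],
  [1, [-0.122, 0.193, -0.11], [0, 0, 0.436]],
])

```text
t: 7.7
tool_pos: [0.4723, -0.3072, 0.1863]
eef_rot: [-180.0, -0.0, -25.0]
ft_force: [0.1, 0.6, 0.0]
width: 0.0852
```

```bash
python3 - <<'E'
from h import *
st,f=snap("w3"); print(st["tool_pos"],st["eef_rot"],st["ft_force"],st["width"])
p=proj(st,[.527,-.3325,.055]); print(p); print(circ(f,p,38,.055,st))
g=arm.grab_frame("top"); cv2.imwrite("pics/top3.png",g[:,:,::-1])
a=cv2.imread("pics/w3.png"); b=cv2.resize(cv2.imread("pics/top3.png")[130:330,200:460],None,fx=2,fy=2)
c=np.zeros((420,800,3),np.uint8); c[:315,:420]=cv2.resize(a,(420,315)); c[:292,420:]=cv2.resize(b,(380,292)); cv2.imwrite("pics/c3.png",c)
E
```

```text
[ 0.47231421 -0.30720545  0.18629042] [-1.79976053e+02 -9.00297741e-03 -2.50422473e+01] [0.09000901 0.60838043 0.01643805] 0.08515615629390041
[281.944062   122.28008771]
[(array([284.8, 119.8], dtype=float32), 34.6, array([ 0.5278, -0.3353,  0.055 ]))]
```

View pics/c3.png

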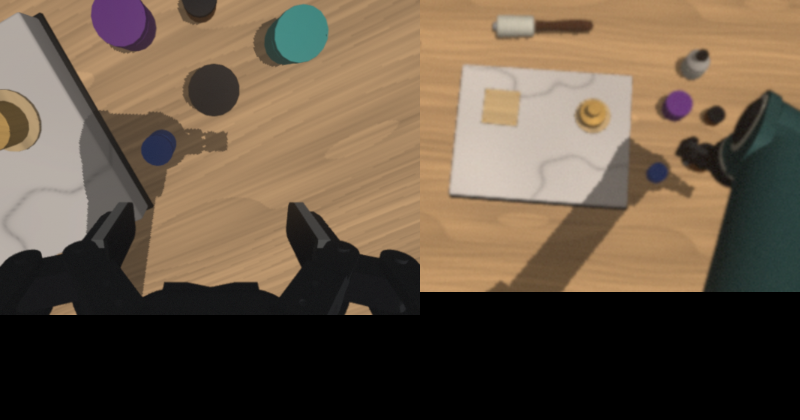

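```bash
python3 - <<'E'
from h import *
print(go([.5275,-.334,.022],-25))
E
```

```text
(array([0.0609, 0.0032, 0.1643]), array([-0.0009, -0.0002,  0.0026]))
```

move_arm([
  [1, [0.055, 0.003, 0.02], [0, 0, 0]],
  [1, [0.061, 0.003, 0.06], [0, 0, 0]],
  [1, [0.061, 0.003, 0.11], [0, 0, 0]],
  [1, [0.061, 0.003, 0.145], [0, 0, 0]],
  [1, [0.061, 0.003, 0.164], [0, 0, 0]],
  [1, [0.061, 0.003, 0.164], [0, 0, 0]],
  [-1, [0.061, 0.003, 0.164], [0, 0, 0]],
  [-1, [0.061, 0.003, 0.164], [0, 0, 0]],
  [-1, [0.061, 0.003, 0.164], [0, 0, 0]],
  [-1, [0.061, 0.003, 0.164], [0, 0, 0]],
  [-1, [0.061, 0.003, 0.164], [0, 0, 0]],
  [-1, [0.061, 0.003, 0.164], [0, 0, 0]],
])

```text
t: 9.3
tool_pos: [0.5276, -0.3364, 0.0244]
eef_rot: [180.0, -0.2, -25.0]
ft_force: [-0.8, 1.3, 5.7]
width: 0.0513
```

```bash
python3 - <<'E'
from h import *
st=arm.get_state();print(st["tool_pos"],st["width"],st["ft_force"])
print(go([.5967,-.0249,.10],85,st))
E
```

```text
[ 0.52763155 -0.33638452  0.02443755] 0.05128622666285456 [-0.84023567  1.33103733  5.65613193]
(array([-0.0688, -0.3115, -0.0759]), array([ 0.0035, -0.0022, -1.9199]))
```

move_arm([
  [-1, [0, 0, -0.04], [0, 0, 0]],
  [-1, [0, 0, -0.1], [0, 0, 0]],
  [-1, [0, 0, -0.15], [0, 0, -0.1]],
  [-1, [-0.01, -0.04, -0.16], [0, 0, -0.27]],
  [-1, [-0.02, -0.08, -0.16], [0, 0, -0.45]],
  [-1, [-0.03, -0.12, -0.16], [0, 0, -0.63]],
  [-1, [-0.04, -0.16, -0.16], [0, 0, -0.81]],
  [-1, [-0.05, -0.2, -0.16], [0, 0, -0.99]],
  [-1, [-0.055, -0.24, -0.16], [0, 0, -1.17]],
  [-1, [-0.06, -0.28, -0.16], [0, 0, -1.35]],
  [-1, [-0.069, -0.3115, -0.16], [0, 0, -1.53]],
  [-1, [-0.069, -0.3115, -0.16], [0, 0, -1.71]],
])

```text
t: 10.8
tool_pos: [0.5956, -0.0203, 0.1831]
eef_rot: [179.9, -0.1, 73.6]
ft_force: [-0.4, -0.3, -1.6]
width: 0.0511
```

```bash
python3 - <<'E'
from h import *
st=arm.get_state();print(st["tool_pos"],st["width"],st["ft_force"])
print(go([.5967,-.0249,.09],88,st))
E
```

```text
[ 0.59559617 -0.0203017   0.18313185] 0.05108556777304754 [-0.35759047 -0.25694136 -1.59872912]
(array([-0.0043,  0.0023,  0.0931]), array([ 0.0011, -0.0015, -0.2509]))
```

move_arm([
  [-1, [-0.004, 0.002, 0.01], [0, 0, -0.125]],
  [-1, [-0.004, 0.002, 0.05], [0, 0, -0.25]],
  [-1, [-0.004, 0.002, 0.093], [0, 0, -0.25]],
  [-1, [-0.004, 0.002, 0.093], [0, 0, -0.25]],
  [-1, [-0.004, 0.002, 0.093], [0, 0, -0.25]],
])

```text
t: 11.42
tool_pos: [0.5972, -0.0285, 0.091]
eef_rot: [179.9, 0.0, 87.3]
ft_force: [0.5, 0.0, -1.1]
width: 0.0511
```

```bash
python3 - <<'E'
from h import *
st=arm.get_state();print(st["tool_pos"],st["width"],st["ft_force"])
print(go([.5967,-.0249,.065],88,st))
E
```

```text
[ 0.59716594 -0.02847977  0.09096006] 0.051104058861805586 [ 0.49837166  0.04523217 -1.14009089]
(array([ 0.0036, -0.0007,  0.026 ]), array([ 0.0023,  0.    , -0.0122]))
```

move_arm([
  [-1, [0.003, 0, 0.01], [0, 0, 0]],
  [-1, [0.003, 0, 0.018], [0, 0, 0]],
  [-1, [0.003, 0, 0.023], [0, 0, 0]],
  [-1, [0.003, 0, 0.025], [0, 0, 0]],
  [-1, [0.003, 0, 0.026], [0, 0, 0]],
  [-1, [0.003, 0, 0.026], [0, 0, 0]],
])

```text
t: 12.18
tool_pos: [0.596, -0.0259, 0.0644]
eef_rot: [-180.0, 0.1, 87.3]
ft_force: [-5.2, -0.3, 9.1]
width: 0.0514
```

move_arm([
  [1, [0, 0, -0.001], [0, 0, 0]],
  [1, [0, 0, -0.001], [0, 0, 0]],
  [1, [0, 0, -0.001], [0, 0, 0]],
  [1, [0, 0, -0.001], [0, 0, 0]],
  [1, [0, 0, -0.03], [0, 0, 0]],
  [1, [0, 0, -0.08], [0, 0, 0]],
  [1, [0.03, -0.02, -0.12], [0, 0, -0.05]],
  [1, [0.07, -0.05, -0.14], [0, 0, -0.05]],
  [1, [0.11, -0.09, -0.14], [0, 0, -0.05]],
  [1, [0.16, -0.13, -0.14], [0, 0, -0.05]],
  [1, [0.218, -0.176, -0.14], [0, 0, -0.05]],
  [1, [0.218, -0.176, -0.14], [0, 0, -0.05]],
])

```text
t: 13.68
tool_pos: [0.428, 0.2039, 0.2038]
eef_rot: [180.0, -0.0, 90.6]
ft_force: [0.2, 0.4, 0.3]
width: 0.0855
```

move_arm([
  [1, [0, 0, 0], [0, 0, 0]],
  [1, [0, 0, 0], [0, 0, 0]],
])

```text
t: 13.92
tool_pos: [0.4319, 0.1989, 0.2031]
eef_rot: [180.0, 0.0, 90.0]
ft_force: [0.3, -0.6, -0.1]
width: 0.0853
```

```bash
python3 - <<'E'
from h import *
st,f=snap("w4"); print(st["tool_pos"],st["eef_rot"],st["ft_force"],st["width"])
p=proj(st,[.4025,.272,.02]); print(p); r=347*.023/(.2+.143-.02); print(r,circ(f,p,r,.02,st,p1=40))
print(proj(st,[.5346,.3375,.02]))
g=arm.grab_frame("side"); cv2.imwrite("pics/side4.png",g[:,:,::-1])
a=cv2.imread("pics/w4.png"); b=cv2.resize(cv2.imread("pics/side4.png")[100:320,180:420],None,fx=1.25,fy=1.25,interpolation=3)
c=np.zeros((420,800,3),np.uint8); c[:375,:500]=cv2.resize(a,(500,375)); c[:275,500:]=b; cv2.imwrite("pics/c4.png",c)
E
```

```text
[0.43185961 0.19892452 0.20309646] [1.79996100e+02 2.88627581e-02 9.00146082e+01] [ 0.32186253 -0.56049998 -0.09861853] 0.08528043860654856
[247.65009024 105.70031778]
24.708978328173377 []
[400.62154367  26.19210305]
```

View pics/c4.png

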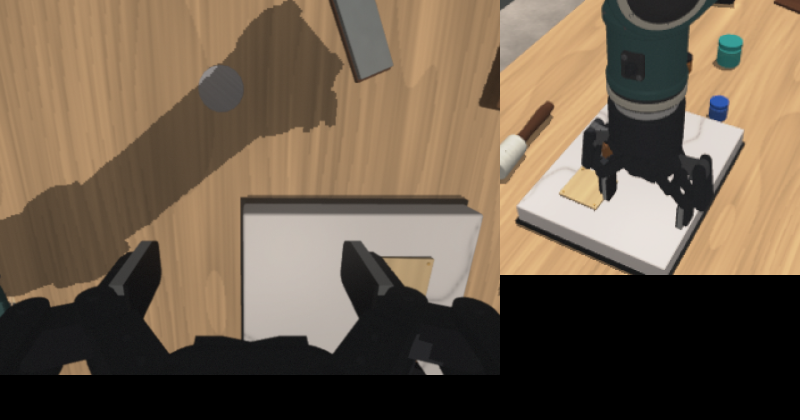

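```bash
python3 - <<'E'
from h import *
st=np.load("pics/w4.npy",allow_pickle=True).item(); f=cv2.imread("pics/w4.png")
s=cv2.cvtColor(cv2.GaussianBlur(f,(3,3),0),cv2.COLOR_BGR2HSV)[:,:,1]; c=s[60:140,200:300]
m=(c<60).astype(np.uint8); m=cv2.morphologyEx(m,cv2.MORPH_OPEN,np.ones((3,3)))
k=max(cv2.findContours(m,0,1)[0],key=cv2.contourArea); (x,y),r=cv2.minEnclosingCircle(k); print(x+200,y+60,r,cv2.contourArea(k)/np.pi/r/r)
p=plane("wrist",(x+200,y+60),.02,st); print(p); print(go(p*[1,1,0]+[0,0,.2],115,st))
E
```

```text
247.19499969482422 98.45500183105469 26.435964584350586 0.9182275782245827
[0.40225976 0.27825867 0.02      ]
(array([ 0.0793, -0.0296,  0.0031]), array([-0.    ,  0.0005, -0.4361]))
```

move_arm([
  [1, [0.02, -0.02, 0.04], [0, 0, 0]],
  [1, [0.036, -0.03, 0.073], [0, 0, 0]],
  [1, [0.036, -0.03, 0.073], [0, 0, 0]],
  [1, [0.036, -0.03, 0.073], [0, 0, 0]],
])

```text
t: 14.52
tool_pos: [0.4018, 0.2359, 0.1308]
eef_rot: [180.0, -0.0, 90.1]
ft_force: [-0.8, 0.5, 0.3]
width: 0.0856
```

```bash
python3 - <<'E'
from h import *
st,f=snap("w5"); f=f[:,:,::-1]; print(st["tool_pos"],st["eef_rot"])
q=proj(st,[.402,.277,.02]); print(q); x0,y0=int(q[0])-60,int(max(q[1]-60,0))
s=cv2.cvtColor(cv2.GaussianBlur(f,(3,3),0),cv2.COLOR_BGR2HSV)[:,:,1]; c=s[y0:y0+120,x0:x0+120]
m=(c<60).astype(np.uint8); m=cv2.morphologyEx(m,cv2.MORPH_OPEN,np.ones((3,3)))
k=max(cv2.findContours(m,0,1)[0],key=cv2.contourArea); (x,y),r=cv2.minEnclosingCircle(k); print(x+x0,y+y0,r,cv2.contourArea(k)/np.pi/r/r)
p=plane("wrist",(x+x0,y+y0),.02,st); print(p)
st4=np.load("pics/w4.npy",allow_pickle=True).item(); print(tri([ray("wrist",(247.2,98.5),st4),ray("wrist",(x+x0,y+y0),st)]))
print(go([p[0],p[1],.006],90,st))
E
```

```text
[0.4018331  0.23585167 0.13084293] [ 1.79957731e+02 -1.31700339e-02  9.00840627e+01]
[280.22843991 152.18807106]
280.63447189331055 150.38153839111328 31.492021560668945 0.953728546033429
[0.40229499 0.27831213 0.02      ]
(array([0.40226404, 0.27824392, 0.01963675]), [3.721402925565071e-05, 3.721402925578854e-05])
(array([0.0424, 0.0004, 0.1249]), array([ 0.0007, -0.0002,  0.0015]))
```

View pics/w5.png

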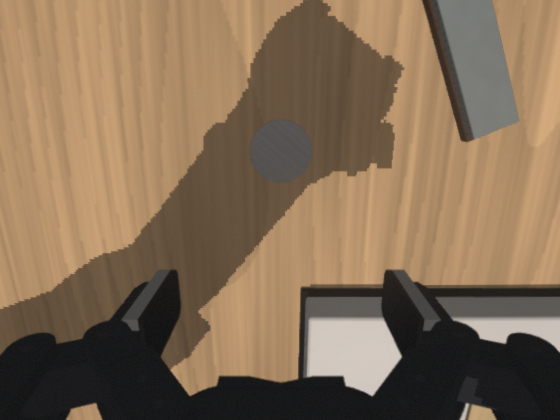

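move_arm([
  [1, [0.03, 0, 0.04], [0, 0, 0]],
  [1, [0.0425, 0, 0.08], [0, 0, 0]],
  [1, [0.0425, 0, 0.11], [0, 0, 0]],
  [1, [0.0425, 0, 0.13], [0, 0, 0]],
  [1, [0.0425, 0, 0.13], [0, 0, 0]],
  [1, [0.0425, 0, 0.13], [0, 0, 0]],
  [-1, [0.0425, 0, 0.13], [0, 0, 0]],
  [-1, [0.0425, 0, 0.13], [0, 0, 0]],
  [-1, [0.0425, 0, 0.13], [0, 0, 0]],
  [-1, [0.0425, 0, 0.13], [0, 0, 0]],
  [-1, [0.0425, 0, 0.13], [0, 0, 0]],
])

```text
t: 15.95
tool_pos: [0.401, 0.2788, 0.0014]
eef_rot: [179.9, 0.0, 90.2]
ft_force: [-1.2, -2.6, 9.6]
width: 0.0434
```

```bash
python3 - <<'E'
from h import *
st=arm.get_state();print(st["tool_pos"],st["width"],st["ft_force"])
# view point of jar: yaw 0 behind jar
print(go([.52,-.0249,.22],0,st), go([.5967,-.12,.24],88,st))
E
```

```text
[0.40101084 0.27884666 0.00137734] 0.04339746886780316 [-1.16829576 -2.62264805  9.55462734]
(array([-0.3041,  0.1185, -0.2183]), array([ 1.4000e-03, -9.0000e-04,  1.5735e+00])) (array([-0.3995,  0.195 , -0.2382]), array([0.0015, 0.0003, 0.0376]))
```

move_arm([
  [-1, [0, 0, -0.04], [0, 0, 0]],
  [-1, [0, 0, -0.1], [0, 0, 0]],
  [-1, [0, 0, -0.16], [0, 0, 0]],
  [-1, [-0.04, 0.02, -0.2], [0, 0, 0.02]],
  [-1, [-0.09, 0.045, -0.22], [0, 0, 0.04]],
  [-1, [-0.14, 0.07, -0.238], [0, 0, 0.04]],
  [-1, [-0.19, 0.095, -0.238], [0, 0, 0.04]],
  [-1, [-0.24, 0.12, -0.238], [0, 0, 0.04]],
  [-1, [-0.29, 0.145, -0.238], [0, 0, 0.04]],
  [-1, [-0.34, 0.17, -0.238], [0, 0, 0.04]],
  [-1, [-0.39, 0.195, -0.238], [0, 0, 0.04]],
  [-1, [-0.39, 0.195, -0.238], [0, 0, 0.04]],
])

```text
t: 17.45
tool_pos: [0.5972, -0.1165, 0.2373]
eef_rot: [-180.0, 0.1, 87.4]
ft_force: [-0.7, -0.3, -0.5]
width: 0.0433
```

move_arm([
  [-1, [0, 0, 0], [0, 0, 0]],
  [-1, [0, 0, 0], [0, 0, 0]],
])

```text
t: 17.7
tool_pos: [0.5962, -0.1088, 0.2385]
eef_rot: [-180.0, -0.0, 88.0]
ft_force: [-0.3, 1.2, -1.3]
width: 0.0434
```

```bash
python3 - <<'E'
from h import *
st,f=snap("w6"); print(st["tool_pos"],st["eef_rot"],st["width"])
q=proj(st,[.5967,-.0249,.095]); print(q, 347*.0265/.29); print(circ(f,q,31.7,.095,st,p1=40))
print(proj(st,[.5941,-.1147,.105]))
E
```

```text
[ 0.596238   -0.10878417  0.23850792] [-1.79996538e+02 -1.63910837e-02  8.80299540e+01] 0.04342191905408349
[277.03720563  92.01697878] 31.70862068965517
[(array([276.8,  93.2], dtype=float32), 33.2, array([ 0.5964, -0.0258,  0.095 ]))]
[277.88228056 205.40890692]
```

View pics/w6.png

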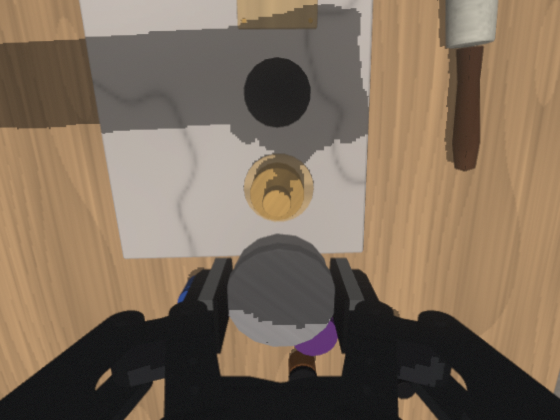

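```bash
python3 - <<'E'
from h import *
st=np.load("pics/w6.npy",allow_pickle=True).item(); f=cv2.imread("pics/w6.png")[:,:,::-1].copy()
print(circ(f,(281,290),54,.257,st,p1=40), st["tool_pos"])
print(go([.5964,-.0258,.13],88,st))
E
```

```text
[(array([280.5, 283. ], dtype=float32), 49.4, array([ 0.5969, -0.1025,  0.257 ])), (array([275.5, 291.8], dtype=float32), 58.7, array([ 0.5947, -0.1064,  0.257 ])), (array([287. , 291.2], dtype=float32), 60.1, array([ 0.5994, -0.1064,  0.257 ]))] [ 0.596238   -0.10878417  0.23850792]
(array([ 0.0829, -0.0027,  0.1085]), array([-0.0001, -0.0003,  0.0005]))
```

move_arm([
  [-1, [0.04, -0.001, 0.03], [0, 0, 0]],
  [-1, [0.082, 0, 0.07], [0, 0, 0]],
  [-1, [0.082, 0, 0.11], [0, 0, 0]],
  [-1, [0.082, 0, 0.12], [0, 0, 0]],
  [-1, [0.082, 0, 0.12], [0, 0, 0]],
  [-1, [0.082, 0, 0.12], [0, 0, 0]],
])

```text
t: 18.5
tool_pos: [0.6009, -0.0291, 0.12]
eef_rot: [179.8, 0.0, 87.8]
ft_force: [-0.2, -0.2, -1.0]
width: 0.0436
```

```bash
python3 - <<'E'
from h import *
for i in range(4):
    st=arm.get_state();print(st["tool_pos"],go([.5964,-.0268,.0965],88,st)[0],st["ft_force"])
    if i<3: arm.grab_frame("wrist")
E
```

```text
[ 0.60087481 -0.02914558  0.12004367] [ 0.0022 -0.0046  0.0235] [-0.20301256 -0.1842521  -1.04529755]
[ 0.6008466  -0.02917855  0.12005531] [ 0.0022 -0.0046  0.0235] [ 0.23559883  0.07407842 -1.53405005]
[ 0.6006937  -0.02918346  0.11990017] [ 0.0022 -0.0044  0.0234] [ 0.44765397  0.14574746 -0.97792753]
[ 0.60047938 -0.02914672  0.11963822] [ 0.0022 -0.0042  0.0231] [ 0.29136684  0.39390643 -0.97949501]
```

move_arm([
  [-1, [0.002, -0.004, 0.006], [0, 0, 0]],
  [-1, [0.002, -0.004, 0.012], [0, 0, 0]],
  [-1, [0.002, -0.004, 0.017], [0, 0, 0]],
  [-1, [0.002, -0.004, 0.021], [0, 0, 0]],
  [-1, [0.002, -0.004, 0.022], [0, 0, 0]],
  [-1, [0.002, -0.004, 0.022], [0, 0, 0]],
])

```text
t: 19.4
tool_pos: [0.5958, -0.0265, 0.0965]
eef_rot: [-180.0, 0.0, 87.9]
ft_force: [-1.9, 0.1, 2.7]
width: 0.0434
```

move_arm([
  [1, [0, 0, 0], [0, 0, 0]],
  [1, [0, 0, 0], [0, 0, 0]],
  [1, [0, 0, 0], [0, 0, 0]],
  [1, [0, 0, 0], [0, 0, 0]],
  [1, [0, 0, -0.03], [0, 0, 0]],
  [1, [0, 0, -0.08], [0, 0, 0]],
  [1, [0.04, -0.01, -0.11], [0, 0, 0]],
  [1, [0.1, -0.026, -0.11], [0, 0, 0]],
  [1, [0.16, -0.042, -0.11], [0, 0, 0]],
  [1, [0.22, -0.058, -0.11], [0, 0, 0]],
  [1, [0.274, -0.071, -0.11], [0, 0, 0]],
  [1, [0.274, -0.071, -0.11], [0, 0, 0]],
])

```text
t: 20.9
tool_pos: [0.5324, 0.256, 0.2069]
eef_rot: [-180.0, -0.2, 88.4]
ft_force: [0.8, -0.2, 0.3]
width: 0.0856
```

move_arm([
  [1, [0, 0, 0], [0, 0, 0]],
  [1, [0, 0, 0], [0, 0, 0]],
])

```text
t: 21.15
tool_pos: [0.5357, 0.248, 0.206]
eef_rot: [-180.0, 0.1, 87.7]
ft_force: [-0.3, 0.6, 0.1]
width: 0.0855
```

```bash
python3 - <<'E'
from h import *
st,f=snap("w7"); print(st["tool_pos"],st["eef_rot"],st["width"])
print(proj(st,[.535,.338,.02]))
g=arm.grab_frame("side"); b=cv2.resize(g[100:320,200:420,::-1],None,fx=1.35,fy=1.35,interpolation=3)
c=np.zeros((420,800,3),np.uint8); c[:375,:500]=cv2.resize(f[:,:,::-1],(500,375)); c[:297,500:797]=b; cv2.imwrite("pics/c7.png",c)
E
```

```text
[0.53567185 0.24800115 0.20600562] [-1.79997385e+02  6.15670473e-02  8.77184684e+01] 0.08548664271416669
[275.47210717  86.0466466 ]
```

View pics/c7.png

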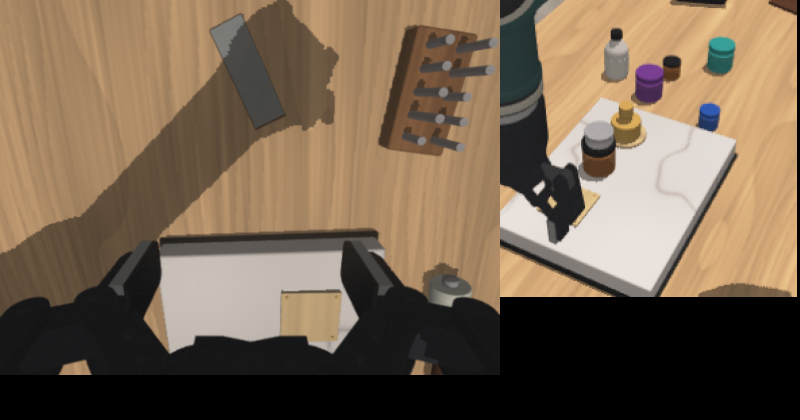

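```bash
cat >> h.py <<'E'
def stone(name,box,z=.02):
    st=np.load(f"pics/{name}.npy",allow_pickle=True).item(); f=cv2.imread(f"pics/{name}.png"); x0,x1,y0,y1=box
    s=cv2.cvtColor(cv2.GaussianBlur(f,(3,3),0),cv2.COLOR_BGR2HSV)[y0:y1,x0:x1,1]
    m=cv2.morphologyEx((s<70).astype(np.uint8),cv2.MORPH_OPEN,np.ones((5,5)))
    k=max(cv2.findContours(m,0,1)[0],key=cv2.contourArea)
    px=np.array(cv2.minAreaRect(k)[0])+[x0,y0]
    W=np.array([plane("wrist",p[0]+[x0,y0],z,st)[:2] for p in k]); r=cv2.minAreaRect((W*1000).astype(np.float32))
    b=cv2.boxPoints(r); e=max((b[1]-b[0],b[2]-b[1]),key=np.linalg.norm); a=np.degrees(np.arctan2(e[1],e[0]))%180
    return r,a,px,st
E
python3 - <<'E'
from h import *
r,a,px,st=stone("w7",(215,335,3,160)); print(r,a,px,ray("top",(161.5,220.5))[0].shape)
st,f=snap("w7b")
x,y=np.array(r[0])/1000
print(a-90, go([x,y,.12],a,st), go([x-.05*np.cos(np.radians(a)),y-.05*np.sin(np.radians(a)),.14],a,st))
E
```

```text
((537.4412231445312, 341.22210693359375), (34.612388610839844, 104.65583801269531), 23.154287338256836) 113.15432 [277.38292694  79.24634552] (3,)
23.15432 (array([ 0.0931, -0.0019,  0.0861]), array([-1.00e-04,  6.00e-04, -4.44e-01])) (array([0.0479, 0.0196, 0.0661]), array([-1.00e-04,  6.00e-04, -4.44e-01]))
```

move_arm([
  [1, [0.04, -0.001, 0.03], [0, 0, -0.15]],
  [1, [0.08, -0.002, 0.06], [0, 0, -0.3]],
  [1, [0.093, -0.002, 0.086], [0, 0, -0.444]],
  [1, [0.093, -0.002, 0.1], [0, 0, -0.444]],
  [1, [0.093, -0.002, 0.12], [0, 0, -0.444]],
  [1, [0.093, -0.002, 0.12], [0, 0, -0.444]],
])

```text
t: 22.05
tool_pos: [0.5363, 0.3408, 0.0849]
eef_rot: [-179.9, 0.1, 113.1]
ft_force: [-0.3, 0.5, 0.1]
width: 0.0856
```

```bash
python3 - <<'E'
from h import *
st=arm.get_state(); print(st["tool_pos"],st["eef_rot"],go([.5374,.3412,.001],113.15,st))
E
```

```text
[0.53631999 0.34084069 0.08487116] [-1.79859705e+02  8.96790643e-02  1.13147309e+02] (array([0.    , 0.0013, 0.0839]), array([-0.0024,  0.0016, -0.    ]))
```

move_arm([
  [1, [0, 0.001, 0.03], [0, 0, 0]],
  [1, [0, 0.001, 0.06], [0, 0, 0]],
  [1, [0, 0.001, 0.076], [0, 0, 0]],
  [1, [0, 0.001, 0.084], [0, 0, 0]],
  [1, [0, 0.001, 0.084], [0, 0, 0]],
  [-1, [0, 0.001, 0.084], [0, 0, 0]],
  [-1, [0, 0.001, 0.084], [0, 0, 0]],
  [-1, [0, 0.001, 0.084], [0, 0, 0]],
  [-1, [0, 0.001, 0.084], [0, 0, 0]],
  [-1, [0, 0.001, 0.084], [0, 0, 0]],
  [-1, [0, 0.001, 0.084], [0, 0, 0]],
])

```text
t: 23.42
tool_pos: [0.5378, 0.3437, 0.0031]
eef_rot: [179.9, -0.0, 113.3]
ft_force: [-1.0, -0.7, 5.8]
width: 0.0338
```

```bash
python3 - <<'E'
from h import *
st=arm.get_state(); print(st["tool_pos"],st["eef_rot"],st["width"],go([.5162,.0674,.12],88.4,st))
E
```

```text
[0.53780802 0.34370571 0.00313179] [ 1.79925895e+02 -4.78428457e-03  1.13312236e+02] 0.0337562817971244 (array([-0.2452, -0.129 , -0.1171]), array([ 1.300e-03, -4.000e-04,  4.348e-01]))
```

move_arm([
  [-1, [0, 0, -0.03], [0, 0, 0]],
  [-1, [0, 0, -0.08], [0, 0, 0]],
  [-1, [-0.03, -0.015, -0.117], [0, 0, 0.1]],
  [-1, [-0.08, -0.04, -0.117], [0, 0, 0.2]],
  [-1, [-0.13, -0.068, -0.117], [0, 0, 0.3]],
  [-1, [-0.18, -0.095, -0.117], [0, 0, 0.4]],
  [-1, [-0.23, -0.12, -0.117], [0, 0, 0.435]],
  [-1, [-0.245, -0.129, -0.117], [0, 0, 0.435]],
  [-1, [-0.245, -0.129, -0.117], [0, 0, 0.435]],
  [-1, [-0.245, -0.129, -0.117], [0, 0, 0.435]],
  [-1, [-0.245, -0.129, -0.117], [0, 0, 0.435]],
])

```text
t: 24.8
tool_pos: [0.5158, 0.0694, 0.1193]
eef_rot: [180.0, -0.1, 88.6]
ft_force: [-1.1, 0.3, -0.5]
width: 0.0338
```

```bash
python3 - <<'E'
from h import *
st,f=snap("w8"); print(st["tool_pos"],st["eef_rot"],st["width"],st["ft_force"],go([.5162,.0684,.0425],88.4,st))
E
```

```text
[0.51582267 0.06937124 0.119316  ] [ 1.79992644e+02 -5.88838077e-02  8.85695897e+01] 0.03384589359010065 [-1.12554363  0.33046108 -0.4662969 ] (array([-0.001 ,  0.0004,  0.0768]), array([ 0.0001, -0.001 ,  0.003 ]))
```

View pics/w8.png

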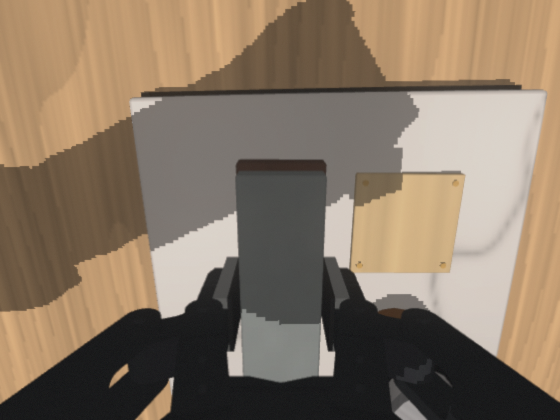

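move_arm([
  [-1, [-0.001, 0, 0.03], [0, 0, 0]],
  [-1, [-0.001, 0, 0.055], [0, 0, 0]],
  [-1, [-0.001, 0, 0.068], [0, 0, 0]],
  [-1, [-0.001, 0, 0.073], [0, 0, 0]],
  [-1, [-0.001, 0, 0.075], [0, 0, 0]],
  [-1, [-0.001, 0, 0.075], [0, 0, 0]],
])

```text
t: 25.6
tool_pos: [0.5162, 0.0664, 0.0448]
eef_rot: [179.9, -0.0, 88.4]
ft_force: [-0.0, 0.1, -0.1]
width: 0.0339
```

move_arm([
  [-1, [0, 0, 0.001], [0, 0, 0]],
  [-1, [0, 0, 0.002], [0, 0, 0]],
  [-1, [0, 0, 0.002], [0, 0, 0]],
])

```text
t: 25.98
tool_pos: [0.5161, 0.0662, 0.0431]
eef_rot: [180.0, 0.0, 88.4]
ft_force: [-2.2, -0.0, 6.5]
width: 0.0338
```

move_arm([
  [1, [0, 0, 0], [0, 0, 0]],
  [1, [0, 0, 0], [0, 0, 0]],
  [1, [0, 0, 0], [0, 0, 0]],
  [1, [0, 0, 0], [0, 0, 0]],
  [1, [0, 0, -0.03], [0, 0, 0]],
  [1, [0, 0, -0.08], [0, 0, 0]],
  [1, [0, -0.01, -0.14], [0, 0, 0.18]],
  [1, [-0.01, -0.02, -0.2], [0, 0, 0.36]],
  [1, [-0.03, -0.03, -0.24], [0, 0, 0.54]],
  [1, [-0.05, -0.04, -0.24], [0, 0, 0.72]],
  [1, [-0.07, -0.06, -0.24], [0, 0, 0.9]],
  [1, [-0.09, -0.08, -0.24], [0, 0, 1.08]],
])

```text
t: 27.48
tool_pos: [0.4325, -0.022, 0.2823]
eef_rot: [180.0, -0.0, 26.2]
ft_force: [-0.1, -0.3, 0.4]
width: 0.0853
```

move_arm([
  [1, [0, 0, 0], [0, 0, 0.17]],
  [1, [0, 0, 0], [0, 0, 0.34]],
  [1, [0, 0, 0], [0, 0, 0.46]],
  [1, [0, 0, 0], [0, 0, 0.46]],
  [1, [0, 0, 0], [0, 0, 0.46]],
])

```text
t: 28.1
tool_pos: [0.4332, -0.0214, 0.2822]
eef_rot: [180.0, 0.0, 0.3]
ft_force: [0.2, 0.3, -0.6]
width: 0.0857
```

```bash
python3 - <<'E'
from h import *
st,f=snap("w9"); print(st["tool_pos"],st["eef_rot"],st["width"])
for n,p in dict(knob=[.5941,-.1147,.105],tin=[.5967,-.0249,.115],stone=[.5162,.0674,.06]).items(): print(n,proj(st,p))
g=arm.grab_frame("side"); b=cv2.resize(g[120:320,180:400,::-1],None,fx=1.35,fy=1.35,interpolation=3)
c=np.zeros((420,800,3),np.uint8); c[:375,:500]=cv2.resize(f[:,:,::-1],(500,375)); c[:270,500:797]=b; cv2.imwrite("pics/c9.png",c)
E
```

```text
[ 0.43321831 -0.02135954  0.28223216] [1.79997311e+02 5.53028677e-03 2.82263417e-01] 0.08565965143724481
knob [396.79222674  -5.31114455]
tin [287.4485184  -13.86680606]
stone [193.63135295  94.25285156]
```

View pics/c9.png

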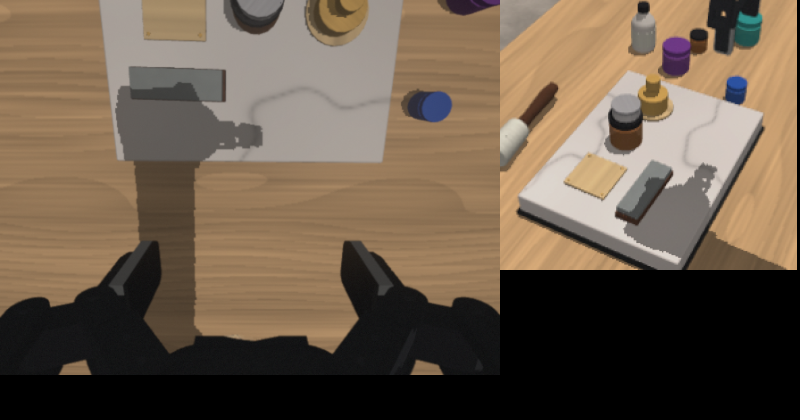

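move_arm([
  [1, [0.05, 0, -0.01], [0, 0, 0]],
  [1, [0.09, 0, -0.02], [0, 0, 0]],
  [1, [0.09, 0, -0.02], [0, 0, 0]],
  [1, [0.09, 0, -0.02], [0, 0, 0]],
])

```text
t: 28.7
tool_pos: [0.5224, -0.0211, 0.3016]
eef_rot: [-180.0, 0.1, 0.2]
ft_force: [0.2, 0.1, -0.4]
width: 0.0855
```

```bash
python3 - <<'E'
from h import *
st,f=snap("w10"); print(st["tool_pos"],st["eef_rot"],st["width"])
d=st["tool_pos"][2]+.143
for n,p,r in (("knob",[.5941,-.1147,.105],.0115),("tin",[.5964,-.0258,.115],.023),("jarlid",[.5964,-.0258,.095],.0265)):
    q=proj(st,p); print(n,q,circ(f,q,347*r/(d-p[2]),p[2],st,p1=40))
q=proj(st,[.5162,.0674,.06]); print(q); x,y=map(int,q)
s=cv2.cvtColor(f,cv2.COLOR_RGB2GRAY); cv2.imwrite("pics/c10.png",cv2.resize(f[:330,90:490,::-1],None,fx=1.8,fy=1.8))
E
```

```text
[ 0.52244809 -0.02108064  0.30159925] [-1.79988620e+02  1.01993706e-01  2.00525130e-01] 0.0854621515462705
knob [381.52267796 106.6579378 ] [(array([380.2, 108.5], dtype=float32), 12.9, array([ 0.5924, -0.1136,  0.105 ]))]
tin [287.33796407 103.68949334] [(array([289.5, 103.2], dtype=float32), 25.2, array([ 0.5968, -0.0278,  0.115 ])), (array([274.5,  99.8], dtype=float32), 22.5, array([ 0.5998, -0.0141,  0.115 ]))]
jarlid [286.96580013 103.57939024] [(array([286.5, 103.2], dtype=float32), 28.2, array([ 0.5967, -0.0253,  0.095 ])), (array([277.5,  97.8], dtype=float32), 23.2, array([ 0.6018, -0.0167,  0.095 ]))]
[203.3231167  177.31580097]
```

View pics/c10.png

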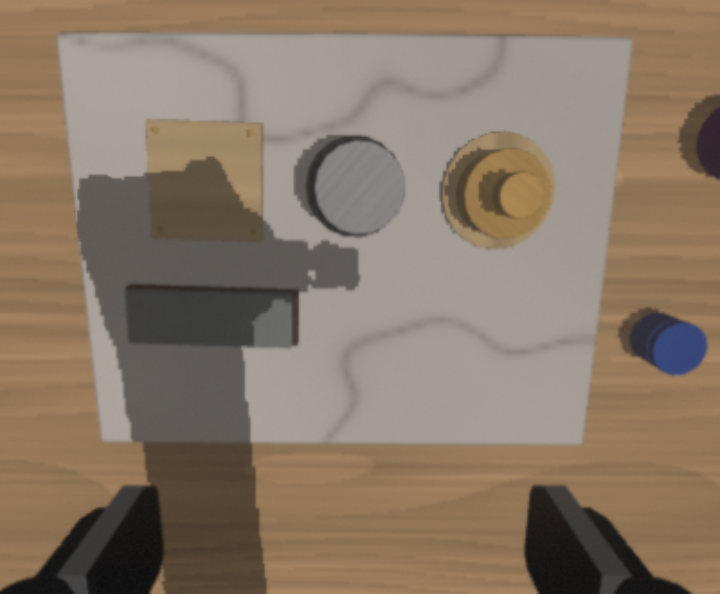

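```bash
python3 - <<'E'
from h import *
st=np.load("pics/w10.npy",allow_pickle=True).item()
p=plane("wrist",(207.2,175.6),.06,st); S=np.array([.5992,.0650]); a=np.radians(-1.64); v=p[:2]-S
print("stone in square frame",v@[np.cos(a),np.sin(a)],v@[-np.sin(a),np.cos(a)])
arm.finish_job()
E
```

```text
stone in square frame -0.08092683715800611 -0.004420409200147808
the job is handed in; nothing more can be done
```

I set out all four pieces and handed the job in at about 29 s of the 112 s allowed. My last checks were within the judged limits, and no move report showed more than about 13 N at the wrist.

| Piece | Last check (wrist camera) | Limit |
|---|---|---|
| Brass weight | knob about 2 mm from the round pattern's centre | 12 mm |
| Jar | within about 1 mm of the midpoint between the patterns | 15 mm off their line |
| Wax tin | about 2.5 mm off the jar's centre | 10 mm |
| Sharpening stone, x before the square pattern | −81 mm, a gap of about 28 mm | −98 to −68 mm (gap 15–45 mm) |
| Sharpening stone, centring | 4 mm off | 15 mm |

- **Stone angle:** it was released at 88.4°, against 88.4° for the pattern's y axis. I did not measure the angle separately afterwards.
- **Upright and at rest:** judged by eye in the last wrist and side pictures, with the gripper open and clear. I did not measure tilt or speed.
- **Bystanders:** the arm did not go near the maul, stamp block or bottle. I did not re-measure their positions at the end.
- **Disagreements:**
  - The fixed cameras put points 2–6 mm away from the wrist camera, for example the pattern tops at 40 mm high where 45 mm is given. I used the wrist camera for placing, and contact came at the expected heights.
  - The held tin's position in the gripper could not be measured cleanly, so I allowed 1 mm for it.

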